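Open the desk screen's wing to its widest stay setting

ROBOT

A 7-joint arm with a two-finger parallel gripper is mounted at the origin on a cart in front of the work surface, level with it; the furniture and walls round the work are solid. World frame = base frame: x ahead of the robot, y to its left, z up, the work surface at z = 0. Lengths are in m, angles in rad, forces in N, time in s.
With the tool pointing down it reaches from about 0.4 to 0.875 m from the base axis. Payload 19.3 kg.
Tool frame: the origin (TCP) lies between the finger pads; the fingertips stand 14 mm ahead of it and the grasp point (between the pads) lies 5 mm behind it; z points along the fingers, y is the line along which they close (so a half turn about z gives the same grasp; the last joint's range is limited). The gripper opens to 85 mm and grips with 20 to 120 N. Pads are 22 mm wide; open, the fingers measure 114 mm over their backs; the gripper's body (76 mm by 85 mm) begins 54 mm behind the grasp point. The pads swing forward as they close: fully open they stand 13 mm farther back than shut.
Start: joints at [1.074, 0.521, -0.036, 1.599, 0.021, 1.021, -0.113], TCP at [0.259, -0.569, 0.245] pointing down, gripper open.
Joint ranges: [-2.91, 2.91], [-0.3, 2.13], [-1.5, 1.42], [0.17, 2.43], [-1.26, 4.41], [0.16, 1.93], [-2.52, 2.52]. Speed limits (rad/s): [1.89, 1.89, 2.39, 2.39, 3.01, 3.01, 3.01].

INTERFACE

Orientations are given as a unit quaternion [x, y, z, w].
In Python, from plant import r gives the robot as it stands. The module is installed in compiled form; this text tells all that it offers.
- The arm moves only by the tool play_rows, never from a script. Its argument "rows" is a list of rows, each a list of 3 entries, a list of its own where there are three numbers: the finger opening in m, from 0 to 0.0854, then the shift along the tool's x, y, z in m, then the turn, a rotation vector about the tool's x, y, z in degrees. A call has 1 to 5 rows; each row is the pose to reach, as a shift and turn from the pose commanded when the call began, along the tool's axes at that moment; what a row does not reach only later rows make up. A row lasts 1/8 s, in which the tool goes at most 62.5 mm and 10.7 degrees, less where a joint would pass 70% of its speed; a pose out of reach is approached as far as the arm can. A call with a gripper value outside its range is refused whole. The fingers move at their own pace and stop on an object; the grip force is fixed at half the most. Time passes only in rows, so rows that repeat a pose let the fingers close. It gives the time, the measured TCP pose, the force, the opening and the grip force at its end, in the units of the state.
- r.get_state(): the state, without advancing time (a new reading comes with each control period).
- r.read_camera(name): name is "side" or "top" or "wrist"; returns a dict with "frame" (420x560x3 uint8, red, green, blue), "K" (3x3 intrinsics, pixels), "position" and "orientation" of the camera in the world; the wrist camera has in their place "tool_from_camera" (4x4, takes a point from camera to tool coordinates, whose origin is the TCP and whose axes are the flange's). Camera axes: x right, y down, z forward; pixel columns grow to the right and rows downward; lengths in m; the calibration is good to about 2 mm. The wrist camera is an equidistant fisheye: a pixel r from the principal point sees the ray r / f radians off the axis. A picture is of the moment at which its call begins: read the wrist's pose just before it. There is no depth.
- r.close_job(): hands the job in; it is judged then, once.
The state is a dict: "clock": time; "q": joint angles; "joint_vel": joint speeds; "joint_torque": joint torques, N m; "position": TCP position; "ee_rot": TCP orientation; "wrist_force": force on the tool from outside, world axes, zero at the start; "wrist_torque": the same for the moment, N m; "width": finger opening in m; "grasp_force": force on a finger pad.
Only numpy, scipy, OpenCV 4.12 (cv2) and the standard library are available. Lean on these libraries where they do the work, as an engineer would, in place of code of your own. Each camera call takes 0.05 s, during which the arm holds its last target. There are 200 camera calls.

TASK

The hinged cork wing of the little desk screen is held nearly closed by a flat steel stay whose first hole (the one nearest its pivot) sits on an upright pin. Lift the stay off the pin, lay it down level beside the pin and let go of it before you move the wing; then, with the stay lying free, swing the wing wide by its wooden frame, let go of it, take the stay again and drop its end hole (the one nearest the ball-ended tail) fully down over the pin. Let go, and leave the other things on the desk where they are.

Things in the scene. Friction and masses are not known exactly. Their poses are not given: they have to be found in the camera images.
- screen_base: Dark wooden base board, fixed, 210 x 200 x 10 mm; origin under its centre on the desk, z up, yaw varies by 0.2 rad. In its frame: hinge axis at (60, -50) mm with a 22 x 36 mm post (top 162 mm above the desk) just behind it; steel pillar 17 mm across, its top 41.5 mm above the desk, at (-55, 65) mm, with the pin on it.
- pin_top (a point): Top of the upright steel pin: 7 mm across, round-topped, standing 11.5 mm above the pillar's shoulder; this point is 53 mm above the desk.
- pin_seat (a point): Point on the pin's axis, 42 mm above the desk, where the underside of the stay lies when a hole is fully down over the pin.
- wing_hinge (a point): Point on the wing's upright hinge axis, 160 mm above the desk.
- wing_grip (a point): Where to grip the wing from above: on the top edge of its dark wooden frame, 140 mm from the hinge axis, 162 mm above the desk. The top rail is 14 mm thick and 20 mm high, straight from the hinge to the wing's free end 200 mm from the hinge; the panel below it is thinner. The wing's underside is 28 mm above the desk.
- wing (a joint): Wing angle about its upright hinge, rad: 0 at the start (nearly closed, wing pointing from the hinge towards the robot); grows counter-clockwise from above as it swings wide to the right, away from the pin; stop at 1.15. Stiff hinge (0.2 N m friction): it stays where left. With the end hole over the pin it reads about 0.76; there the pin holds it within 0.04.
- stay: The stay: flat steel bar 22 mm wide, 5 mm thick, 0.1 kg. Origin at its pivot on the wing, on the underside; x towards the tail, z up. Four 10.8 mm holes at 108, 137, 166 and 195 mm from the pivot; round end at 273 mm with a 14 mm ball on it. It swivels freely sideways (0.02 N m friction: let go, it turns along with the wing) and tips up; the pin and pillar stop it sideways.
- stay_lift (a joint): Tilt of the stay about its pivot, rad: 0 level, positive with the tail raised, up to 0.7. Let go, it falls back to level, where the wing's bracket carries it with its underside 42 mm above the desk, on the pin or beside it. A hole clears the pin when it is 12 mm above its seat; the tail rises more, in proportion to its distance from the pivot.
- stay_pivot (a point): The stay's pivot at mid thickness of the bar; it moves with the wing (120 mm from the hinge along the wing, and 25 mm to the side of the wing's middle plane on which the pin stands).
- stay_tail (a point): Middle of the stay's plain tail, at mid thickness, 238 mm from the pivot: where to grip it across its 22 mm width. From here to the end hole's edge are 37 mm of plain bar, and to the ball 18 mm.
- stay_first_hole (a point): Centre of the hole nearest the pivot, at the stay's underside; on the pin at the start.
- stay_end_hole (a point): Centre of the hole nearest the tail, at the stay's underside, 195 mm from the pivot; to be over the pin at the end.
- mug: Striped mug, 85 x 121 x 98 mm, standing behind and to the right of the screen; bystander. Origin under its middle.
- tea_light: Tea light in a metal cup, 38 mm across and 17 mm high, behind the screen; bystander. Origin under its middle.
- eraser: Block eraser with a card sleeve, 19 x 43 x 13 mm, on the desk under the path of the wing; bystander. Origin under its middle.
- usb_stick: Memory stick, 18 x 50 x 9 mm, on the desk to the left of the base board; bystander. Origin under its middle.
- sharpener: Small metal pencil sharpener, 15 x 26 x 13 mm, lying on the base board; bystander. Origin under its middle.
- keys: Bunch of keys with a tag, 90 x 120 x 8 mm, on the desk front right; bystander. Origin under its middle.

How it is judged:
On the way, in this order (a step that is already met when the one before it is completed fails the run):
1. the stay is off the pin, lying level beside it and let go, with the wing still near its first angle (horizontal distance between stay_first_hole and pin_seat above 0.012 m and value of joint stay_lift below 0.03 rad and contact force between the fingers and stay below 0.2 N and value of joint wing below 0.25 rad), for 0.2 s.
2. the wing has been swung wide while the stay lay level and untouched by the hand (value of joint wing above 0.55 rad and value of joint stay_lift below 0.03 rad and contact force between the fingers and stay below 0.2 N), for 0.2 s.
3. the stay has been taken again and its tail raised (value of joint stay_lift above 0.05 rad and contact force between the fingers and stay above 0.5 N), for 0.05 s.
At the end, for the whole second after the job is handed in: The stay's end hole is over the pin (axes within 4 mm) and fully down (underside within 3 mm of its seat, the bar level within 0.02 rad), so that the wing stands at its widest setting (joint wing between 0.70 and 0.84); everything is at rest and let go, and no bystander has moved more than 30 mm (horizontal distance between stay_end_hole and pin_seat below 0.004 m and z of stay_end_hole in the frame of pin_seat below 0.003 m and value of joint stay_lift below 0.02 rad and value of joint wing between 0.7 and 0.84 rad and linear speed of stay below 0.02 m/s); the robot touches nothing.
It fails at once if a bystander is moved by more than 30 mm (distance of any of mug, tea_light, eraser, usb_stick, sharpener, keys from where it was at the start of the episode above 0.03 m).
It fails at once if the wing is pushed open by way of the held stay instead of by its frame (contact force between the fingers and stay above 0.5 N and value of joint wing between 0.3 and 0.5 rad).
It also fails if it takes over 64 s, if anything falls off the work surface, if the arm or the gripper's body presses on something with over 40 N, if the wrist force passes 120 N, or if a joint passes its speed limit or range.

## Working session

There is one attempt and no reset: what is moved stays moved. The work goes in short steps, Python scripts to look and compute and a tool call to move; the robot and the scene stay as the last step left them, time stands still between calls to the robot, and variables do not carry over. Pictures are saved under pics/ and viewed, at most 10 in all, crops included, and the job is handed in when it is done.

Besides the shell and the picture viewer there is one more tool, called as name(argument=value, ...), one argument or row to a line, values as JSON. play_rows: Moves the arm, as the interface text tells. Its arguments: {"type":"object","properties":{"rows":{"type":"array","items":{"type":"array"}}},"required":["rows"]}

```bash
mkdir -p pics
python3 - <<'E'
from plant import r
import cv2,numpy as np
s=r.get_state();print({k:np.round(v,3).tolist() for k,v in s.items()})
for n in("side","top"):
    c=r.read_camera(n);cv2.imwrite(f"pics/{n}0.png",c["frame"][:,:,::-1]);print(n,c["K"],c["position"],c["orientation"])
print(r.read_camera("wrist")["tool_from_camera"])
E
```

```text
{'clock': 0.0, 'q': [1.074, 0.522, -0.036, 1.6, 0.021, 1.021, -0.113], 'joint_vel': [0.0, 0.001, 0.002, 0.001, -0.0, -0.001, 0.001], 'joint_torque': [0.001, -92.71, 1.98, -36.993, 0.018, 0.008, -0.0], 'position': [0.259, -0.569, 0.245], 'ee_rot': [0.977, 0.212, -0.0, -0.001], 'wrist_force': [0.051, 0.142, -0.373], 'wrist_torque': [-0.001, -0.041, 0.026], 'grasp_force': 0.0, 'width': 0.086}
side [[380.13320937   0.         284.3225593 ]
 [  0.         380.13320937 209.99229652]
 [  0.           0.           1.        ]] [0.4968172  0.92201804 0.4695952 ] [-0.0352768   0.80989598 -0.58436764  0.03658565]
top [[404.04127779   0.         276.45977796]
 [  0.         404.04127779 209.94706836]
 [  0.           0.           1.        ]] [ 0.47421    -0.04607425  1.07206579] [-0.69858047  0.71227475 -0.04967437  0.0467169 ]
[[-3.88927639e-04 -9.55249853e-01 -2.95799876e-01  7.60933168e-02]
 [ 9.99999833e-01 -2.45209102e-04 -5.22960379e-04 -1.42735524e-04]
 [ 4.27025003e-04 -2.95800031e-01  9.55249789e-01 -1.28163063e-01]
 [ 0.00000000e+00  0.00000000e+00  0.00000000e+00  1.00000000e+00]]
```

View pics/top0.png

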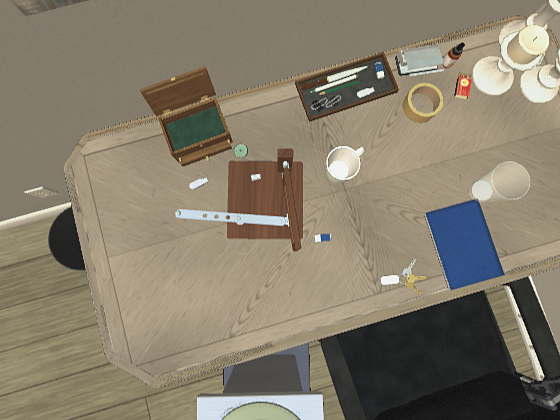

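View pics/side0.png

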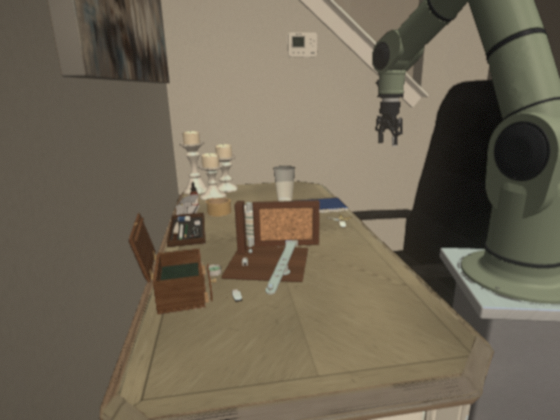

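The top view shows the stay running from the wing (288,222) left to its ball (178,213), with the pin near (240,219). The hinge post is at (286,156) and the wing's free end at (296,247). The side view confirms this layout. Next I'll measure with the base corners, the stay and the wing.

```bash
cat > h.py <<'E'
from plant import r
import cv2,numpy as np
from scipy.spatial.transform import Rotation as R
def cast(c,px,z):
    d=R.from_quat(c["orientation"]).as_matrix()@np.linalg.inv(c["K"])@np.array([px[0],px[1],1.])
    p=np.array(c["position"]);return p+d*(z-p[2])/d[2]
def proj(c,P):
    q=c["K"]@(R.from_quat(c["orientation"]).as_matrix().T@(np.array(P)-c["position"]));return q[:2]/q[2]
def stay(c,z=.047,roi=(165,195,300,235)):
    # bluish steel blob -> its rotated rectangle, dark holes
    x0,y0,x1,y1=roi;f=c["frame"].astype(int)
    m=((f[:,:,2]-f[:,:,0]>5)&(f.sum(2)>330)).astype(np.uint8);k=np.zeros_like(m);k[y0:y1,x0:x1]=1;m*=k
    n,l,st,ce=cv2.connectedComponentsWithStats(m);i=1+np.argmax(st[1:,4]);return (l==i).astype(np.uint8)
E
python3 - <<'E'
from h import *
c=r.read_camera("top")
m=stay(c);cs,h=cv2.findContours(m,cv2.RETR_CCOMP,cv2.CHAIN_APPROX_NONE)
for q in cs:
    if len(q)>3: print(cv2.minAreaRect(q),cv2.boundingRect(q),np.round(cast(c,cv2.minAreaRect(q)[0],.047),4))
f=c["frame"].copy()
crop=cv2.resize(f[140:260,165:325],None,fx=5,fy=5,interpolation=cv2.INTER_CUBIC);cv2.imwrite("pics/crop.png",crop[:,:,::-1])
# dark wood
hs=cv2.cvtColor(f,cv2.COLOR_RGB2HSV);
for p in [(233,170),(250,230),(290,240),(286,152),(310,230),(287,190)]:print(p,f[p[1],p[0]],hs[p[1],p[0]])
E
```

```text
((231.60169982910156, 217.95956420898438), (113.61102294921875, 11.211427688598633), 3.778197765350342) (175, 209, 114, 18) [0.5964 0.0632 0.047 ]
((239.00003051757812, 218.00003051757812), (2.8284268379211426, 2.8284268379211426), 45.0) (238, 216, 3, 5) [0.596  0.0443 0.047 ]
((237.00001525878906, 217.50001525878906), (2.1213202476501465, 2.1213202476501465), 45.0) (236, 216, 3, 4) [0.5974 0.0494 0.047 ]
((227.5, 216.5), (5.0, 5.0), 90.0) (225, 214, 6, 6) [0.6004 0.0736 0.047 ]
((216.00001525878906, 216.00001525878906), (5.656853675842285, 5.656853675842285), 45.0) (213, 213, 7, 7) [0.6022 0.103  0.047 ]
((204.75003051757812, 215.25003051757812), (5.656853675842285, 4.949747085571289), 45.0) (202, 212, 7, 7) [0.6047 0.1317 0.047 ]
(233, 170) [110  79  59] [ 12 118 110]
(250, 230) [107  76  56] [ 12 122 107]
(290, 240) [163 152 129] [ 20  53 163]
(286, 152) [103  72  54] [ 11 121 103]
(310, 230) [173 158 135] [ 18  56 173]
(287, 190) [106  75  57] [ 11 118 106]
```

View pics/crop.png

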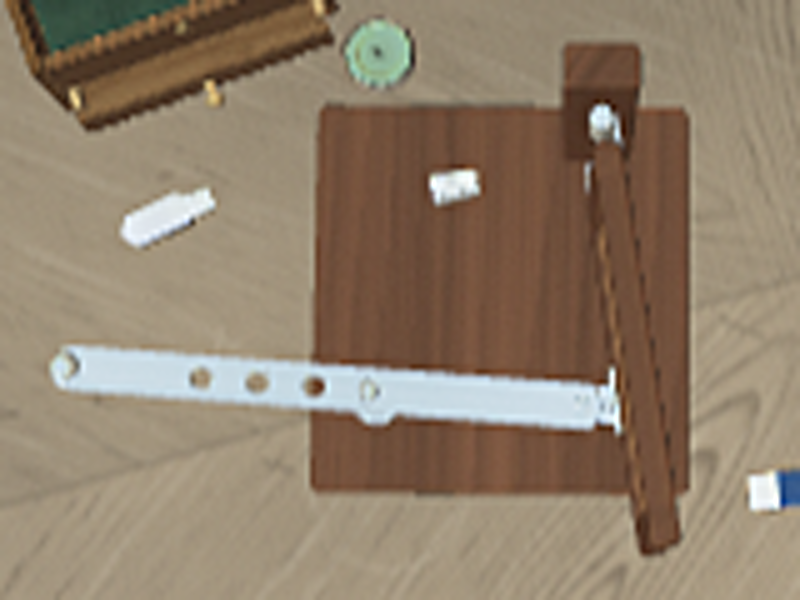

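The crop (5x, offset 165,140) shows the base board corners, the hinge pin at about (285,164), the first hole with the pin at (239,218), and three free holes to its left. Now for the geometry.

```bash
cat > geo.py <<'E'
from h import *
def rot(a): return np.array([[np.cos(a),-np.sin(a)],[np.sin(a),np.cos(a)]])
E
python3 - <<'E'
from geo import *
c=r.read_camera("top");f=lambda x,y,z:cast(c,(165+(x+.5)/5-.5,140+(y+.5)/5-.5),z)[:2]
C=[f(320,105,.01),f(690,107,.01),f(690,490,.01),f(312,490,.01)]
L=lambda a,b:np.linalg.norm(C[a]-C[b])
print(np.round(C,4),[L(0,1),L(1,2),L(2,3),L(3,0)])
ctr=np.mean(C,0)
yaw=np.arctan2(*((C[0]+C[1]-C[2]-C[3])[::-1]));yaw2=np.arctan2(-(C[0]+C[3]-C[1]-C[2])[0],(C[0]+C[3]-C[1]-C[2])[1])
print("ctr",ctr,yaw,yaw2)
y=(yaw+yaw2)/2
H=ctr+rot(y)@[.06,-.05];P=ctr+rot(y)@[-.055,.065]
print("H",H,"vs img",f(601,112,.165),"P",P,"img pin",f(370,389,.053))
hs=np.array([[.6004,.0736],[.6022,.103],[.6047,.1317]]);d=hs[2]-hs[0];d/=np.linalg.norm(d)
h3=hs.mean(0); piv=h3-d*.166; print("d",d,"pivot",piv,"h1",piv+d*.108,"tail",piv+d*.238)
e=f(658,545,.162);e2=f(638,552,.162);e3=f(679,540,.162);print("wing end",e,e2,e3,"len",np.linalg.norm(e-H))
w=np.arctan2(*(e-H)[::-1]);wd=np.array([np.cos(w),np.sin(w)]);n=np.array([wd[1],-wd[0]])
print("w",w,"pivot model",H+.12*wd+.025*n)
for a in(.7,.76,.8):
    pv=H+rot(a)@(.12*wd+.025*n);print(a,pv,np.linalg.norm(pv-P))
print(H+.14*wd)
E
```

```text
[[ 0.7568  0.0745]
 [ 0.7519 -0.1251]
 [ 0.5453 -0.1192]
 [ 0.5491  0.0794]] [np.float64(0.19965376948367144), np.float64(0.20672400831184048), np.float64(0.1986887676071708), np.float64(0.20771434341903677)]
ctr [ 0.65076974 -0.02261034] -0.026065531245300155 -0.021914723388184565
H [ 0.70955309 -0.07403522] vs img [ 0.70978959 -0.07249924] P [0.59734478 0.04369029] img pin [0.59680812 0.04474929]
d [0.07380846 0.99727244] pivot [ 0.59018113 -0.06278056] h1 [0.59815244 0.04492487] tail [0.60774754 0.17457028]
wing end [ 0.51069767 -0.09369964] [ 0.50774463 -0.08464484] [ 0.51275004 -0.10318778] len 0.1998253360864284
w -3.043025110077085 pivot model [ 0.58767535 -0.06096553]
0.7 [ 0.60791612 -0.14255477] 0.18654482756168805
0.76 [ 0.61220772 -0.14852603] 0.19279008830038033
0.8 [ 0.61526443 -0.15235922] 0.19686676229172245
[ 0.57023263 -0.08781235]
```

```bash
cat >> geo.py <<'E'
def go(grasp,th,tau=0):
    "row entries that bring the grasp point to a world point, tool x along heading th raised by tau"
    x=np.array([np.cos(th)*np.cos(tau),np.sin(th)*np.cos(tau),np.sin(tau)])
    y=np.array([np.sin(th),-np.cos(th),0]);M=np.column_stack([x,y,np.cross(x,y)])
    s=r.get_state();T=R.from_quat(s["ee_rot"]).as_matrix();tcp=np.array(grasp)+.005*M[:,2]
    return np.round(T.T@(tcp-s["position"]),4).tolist(),np.round(R.from_matrix(T.T@M).as_rotvec(degrees=True),2).tolist()
E
python3 - <<'E'
from geo import *
th=np.arctan2(.997,.074)
print(th,go((.6075,.1745,.15),th))
E
```

```text
1.496709507706769 ([0.6252, -0.5322, 0.1003], [-0.03, -0.01, -61.3])
```

play_rows(
  rows=[
    [0.0854,[0.625,-0.532,0],[0,0,-61.3]],
    [0.0854,[0.625,-0.532,0],[0,0,-61.3]],
    [0.0854,[0.625,-0.532,0],[0,0,-61.3]],
    [0.0854,[0.625,-0.532,0],[0,0,-61.3]],
    [0.0854,[0.625,-0.532,0],[0,0,-61.3]],
  ],
)

```text
clock: 0.88
position: [0.392, -0.2842, 0.2455]
ee_rot: [0.774, 0.633, -0.0, 0.0]
wrist_force: [0.9, 0.3, 1.3]
width: 0.0855
grasp_force: 0.0
```

Run:
```python
from geo import *
print(go((.6075,.1745,.25),1.497))
```

```text
([0.4925, 0.1198, 0.0004], [0.02, 0.02, -7.26])
```

play_rows(
  rows=[
    [0.0854,[0.492,0.12,0],[0,0,-7.3]],
    [0.0854,[0.492,0.12,0],[0,0,-7.3]],
    [0.0854,[0.492,0.12,0],[0,0,-7.3]],
    [0.0854,[0.492,0.12,0],[0,0,-7.3]],
    [0.0854,[0.492,0.12,0],[0,0,-7.3]],
  ],
)

```text
clock: 1.5
position: [0.5269, -0.0023, 0.2454]
ee_rot: [0.735, 0.678, 0.0, 0.0]
wrist_force: [0.9, -1.0, 0.3]
width: 0.0854
grasp_force: 0.0
```

Run:
```python
from geo import *
print(go((.6075,.1745,.25),1.497))
```

```text
([0.1826, 0.0663, 0.0004], [0.02, 0.01, -0.33])
```

play_rows(
  rows=[
    [0.0854,[0.18,0.066,0.05],[0,0,0]],
    [0.0854,[0.18,0.066,0.05],[0,0,0]],
    [0.0854,[0.18,0.066,0.1],[0,0,0]],
    [0.0854,[0.18,0.066,0.1],[0,0,0]],
    [0.0854,[0.18,0.066,0.1],[0,0,0]],
  ],
)

```text
clock: 2.12
position: [0.6052, 0.1721, 0.1429]
ee_rot: [0.734, 0.68, -0.001, -0.001]
wrist_force: [-0.3, -0.6, 0.6]
width: 0.0852
grasp_force: 0.0
```

Run:
```python
from geo import *
print(go((.6075,.1745,.0445),1.497))
```

```text
([0.0026, 0.0024, 0.1034], [-0.2, 0.01, -0.15])
```

play_rows(
  rows=[
    [0.0854,[0.002,0.002,0.05],[0,0,0]],
    [0.0854,[0.002,0.002,0.08],[0,0,0]],
    [0.06,[0.002,0.002,0.1],[0,0,0]],
    [0.05,[0.002,0.002,0.103],[0,0,0]],
    [0.05,[0.002,0.002,0.103],[0,0,0]],
  ],
)

```text
clock: 2.75
position: [0.6089, 0.172, 0.0433]
ee_rot: [0.735, 0.678, 0.001, 0.0]
wrist_force: [-0.4, 0.9, 1.0]
width: 0.05
grasp_force: 0.0
```

Run:
```python
from geo import *
print(go((.6075,.1745,.0445),1.497), r.get_state()["joint_vel"].max(),r.get_state()["width"])
c=r.read_camera("top");cv2.imwrite("pics/t1.png",cv2.resize(c["frame"][140:260,165:325],None,fx=5,fy=5)[:,:,::-1])
c=r.read_camera("wrist");cv2.imwrite("pics/w1.png",c["frame"][:,:,::-1])
```

```text
([0.0024, -0.0016, 0.0038], [0.06, -0.02, -0.32]) 0.0005547191238976473 0.05002730777180134
```

View pics/w1.png

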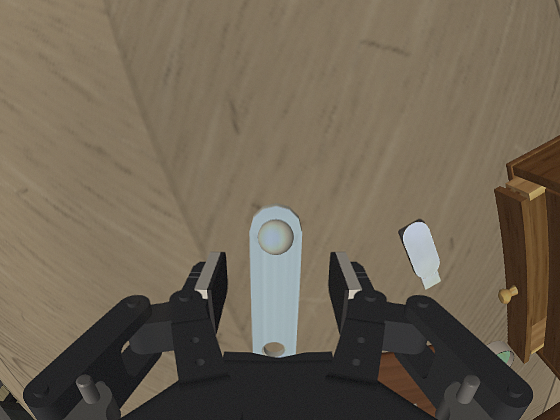

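The wrist view shows the bar between the pads, its centre at column 275 against a pad middle of 278. The ball is at (276,237) and the end hole at (274,350). I'll lower slightly and close.

play_rows(
  rows=[
    [0.05,[0.002,-0.0015,0.004],[0,0,0]],
    [0.05,[0.002,-0.0015,0.004],[0,0,0]],
    [0.01,[0.002,-0.0015,0.004],[0,0,0]],
    [0.01,[0.002,-0.0015,0.004],[0,0,0]],
    [0.01,[0.002,-0.0015,0.004],[0,0,0]],
  ],
)

```text
clock: 3.48
position: [0.6071, 0.1741, 0.0384]
ee_rot: [0.735, 0.679, 0.0, 0.0]
wrist_force: [-1.3, -0.1, 3.5]
width: 0.0202
grasp_force: 58.5
```

Run:
```python
from geo import *
s=r.get_state();print(s["position"],s["width"],s["grasp_force"])
piv=np.array([.5900,-.0622]);th0=1.497
def tail(th,tau): return (piv[0]+.238*np.cos(tau)*np.cos(th),piv[1]+.238*np.cos(tau)*np.sin(th),.0445+.238*np.sin(tau))
print(tail(th0,0))
for th,tau in((th0,.08),(th0,.15),(th0-.12,.15),(th0-.24,.15),(th0-.24,.08),(th0-.24,.005)):print(th,tau,go(tail(th,tau),th,tau))
```

```text
[0.60709441 0.17408628 0.03843639] 0.02019402024811367 58.46767008304596
(np.float64(0.6075475885895457), np.float64(0.17515223220920428), np.float64(0.0445))
1.497 0.08 ([0.0007, 0.0004, -0.0201], [0.02, 4.58, -0.31])
1.497 0.15 ([-0.0008, 0.0004, -0.0367], [0.03, 8.59, -0.31])
1.3770000000000002 0.15 ([-0.0024, 0.0287, -0.0367], [-0.49, 8.58, 6.55])
1.2570000000000001 0.15 ([-0.0073, 0.0565, -0.0367], [-1.0, 8.55, 13.41])
1.2570000000000001 0.08 ([-0.0058, 0.0569, -0.0201], [-0.53, 4.56, 13.43])
1.2570000000000001 0.005 ([-0.0054, 0.057, -0.0023], [-0.03, 0.28, 13.44])
```

play_rows(
  rows=[
    [0.01,[0,0,-0.01],[0,2.4,0]],
    [0.01,[0,0,-0.019],[0,4.6,0]],
    [0.01,[-0.001,0,-0.028],[0,6.6,0]],
    [0.01,[-0.002,0,-0.0365],[0,8.6,0]],
    [0.01,[-0.002,0,-0.0365],[0,8.6,0]],
  ],
)

```text
clock: 4.1
position: [0.6072, 0.1713, 0.0751]
ee_rot: [0.733, 0.676, 0.055, -0.051]
wrist_force: [-0.7, -1.5, 0.1]
width: 0.02
grasp_force: 58.6
```

Run:
```python
from geo import *
piv=np.array([.5900,-.0632]);th0=1.497
def tail(th,tau): return (piv[0]+.238*np.cos(tau)*np.cos(th),piv[1]+.238*np.cos(tau)*np.sin(th),.0445+.238*np.sin(tau))
for th,tau in((th0,.15),(th0-.06,.15),(th0-.12,.15),(th0-.18,.15),(th0-.24,.15)):print(th,tau,go(tail(th,tau),th,tau))
```

```text
1.497 0.15 ([0.0009, 0.0001, 0.0001], [0.08, -0.01, -0.38])
1.437 0.15 ([0.0006, 0.0143, 0.0001], [-0.43, -0.01, 3.02])
1.3770000000000002 0.15 ([-0.0006, 0.0284, -0.0001], [-0.95, -0.01, 6.42])
1.3170000000000002 0.15 ([-0.0026, 0.0424, -0.0004], [-1.46, -0.01, 9.82])
1.2570000000000001 0.15 ([-0.0054, 0.0563, -0.0008], [-1.98, -0.01, 13.22])
```

play_rows(
  rows=[
    [0.01,[0,0.014,0],[-0.5,0,3.4]],
    [0.01,[-0.001,0.028,0],[-1,0,6.8]],
    [0.01,[-0.003,0.042,0],[-1.5,0,10.2]],
    [0.01,[-0.006,0.056,-0.001],[-2,0,13.5]],
    [0.01,[-0.006,0.056,-0.001],[-2,0,13.5]],
  ],
)

```text
clock: 4.72
position: [0.6628, 0.1613, 0.0747]
ee_rot: [0.808, 0.584, 0.06, -0.044]
wrist_force: [-2.3, -0.4, -1.8]
width: 0.0203
grasp_force: 58.6
```

Run:
```python
from geo import *
piv=np.array([.5900,-.0637])
def tail(th,tau): return (piv[0]+.238*np.cos(tau)*np.cos(th),piv[1]+.238*np.cos(tau)*np.sin(th),.0445+.238*np.sin(tau))
th=1.257
for tau in (.15,.11,.07,.035,0):print(go(tail(th,tau),th,tau))
c=r.read_camera("top");m=stay(c,roi=(165,180,300,235));print(cv2.minAreaRect(cv2.findNonZero(m)))
```

```text
([-0.0004, 0.0002, -0.0005], [0.02, 0.02, -0.28])
([-0.0008, 0.0002, 0.009], [0.01, -2.27, -0.28])
([-0.0015, 0.0002, 0.0185], [0.01, -4.57, -0.28])
([-0.0025, 0.0002, 0.0268], [0.0, -6.57, -0.28])
([-0.0038, 0.0002, 0.035], [-0.0, -8.58, -0.28])
((267.35009765625, 216.0579376220703), (41.65650177001953, 10.037712097167969), 17.52556800842285)
```

Tracking is good, so I'll lower the stay level beside the pin and release.

play_rows(
  rows=[
    [0.01,[0,0,0.009],[0,-2.3,0]],
    [0.01,[-0.001,0,0.0185],[0,-4.6,0]],
    [0.01,[-0.002,0,0.027],[0,-6.6,0]],
    [0.01,[-0.0035,0,0.0345],[0,-8.6,0]],
    [0.01,[-0.0035,0,0.035],[0,-8.6,0]],
  ],
)

```text
clock: 5.4
position: [0.6624, 0.1644, 0.0391]
ee_rot: [0.809, 0.587, -0.001, -0.0]
wrist_force: [0.2, 2.0, -0.4]
width: 0.0204
grasp_force: 58.7
```

play_rows(
  rows=[
    [0.05,[0,0,0],[0,0,0]],
    [0.05,[0,0,0],[0,0,0]],
    [0.05,[0,0,0],[0,0,0]],
    [0.05,[0,0,-0.03],[0,0,0]],
    [0.06,[0,0,-0.06],[0,0,0]],
  ],
)

```text
clock: 6.02
position: [0.6627, 0.163, 0.1005]
ee_rot: [0.81, 0.586, -0.0, -0.0]
wrist_force: [0.1, 0.2, 1.4]
width: 0.06
grasp_force: 0.0
```

play_rows(
  rows=[
    [0.06,[0,0,-0.05],[0,0,0]],
    [0.06,[0,0,-0.1],[0,0,0]],
    [0.05,[0,0,-0.13],[0,0,0]],
    [0.05,[0,0,-0.16],[0,0,0]],
    [0.05,[0,0,-0.16],[0,0,0]],
  ],
)

```text
clock: 6.65
position: [0.6638, 0.1634, 0.2624]
ee_rot: [0.81, 0.586, 0.002, 0.0]
wrist_force: [0.2, -1.4, 0.5]
width: 0.05
grasp_force: 0.0
```

Run:
```python
from geo import *
s=r.get_state();print(s["position"])
c=r.read_camera("side");cv2.imwrite("pics/s2.png",cv2.resize(c["frame"][190:320,200:360],None,fx=4,fy=4,interpolation=cv2.INTER_CUBIC)[:,:,::-1])
w=np.arctan2(*np.array([-.0197,-.19886])[::-1]) if 0 else -3.043
H=np.array([.7096,-.0735]);wd=np.array([np.cos(w),np.sin(w)])
g=H+.14*wd
# tool x along wing, pointing away from hinge or to the hinge
for th in (w,w+np.pi):print(g,go((*g,.23),th),go((*g,.155),th))
```

```text
[0.66378298 0.16335881 0.26238823]
[ 0.57027988 -0.08728062] ([-0.2669, -0.0101, 0.0355], [0.07, 0.01, -113.85]) ([-0.267, -0.0102, 0.1105], [0.07, 0.01, -113.85])
[ 0.57027988 -0.08728062] ([-0.2669, -0.0101, 0.0355], [0.01, -0.07, 66.15]) ([-0.267, -0.0102, 0.1105], [0.01, -0.07, 66.15])
```

View pics/s2.png

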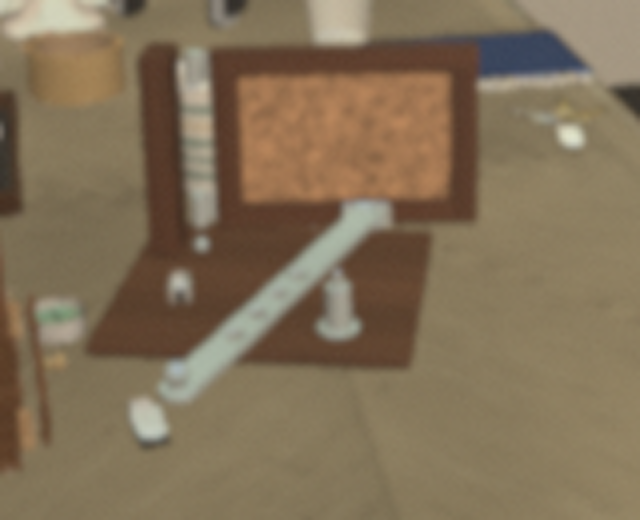

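The side crop shows the stay lying level, clear of the pin at (338,290) on the hinge side. The wing hasn't moved. Next I'll grip the wing.

play_rows(
  rows=[
    [0.05,[-0.267,-0.01,0.02],[0,0,66.2]],
    [0.05,[-0.267,-0.01,0.02],[0,0,66.2]],
    [0.05,[-0.267,-0.01,0.02],[0,0,66.2]],
    [0.05,[-0.267,-0.01,0.02],[0,0,66.2]],
    [0.05,[-0.267,-0.01,0.02],[0,0,66.2]],
  ],
)

```text
clock: 7.32
position: [0.5681, -0.0917, 0.2389]
ee_rot: [0.988, 0.152, -0.001, 0.0]
wrist_force: [0.6, 0.8, 0.0]
width: 0.0497
grasp_force: 0.0
```

Run:
```python
from geo import *
print(go((.5703,-.0873,.155),.0986),r.get_state()["q"])
```

```text
([0.0037, -0.0036, 0.0889], [0.04, 0.16, 11.81]) [ 0.17292118  0.45384481 -0.1610186   1.73377329  0.08722991  0.96337168
 -1.28816877]
```

play_rows(
  rows=[
    [0.05,[0.002,-0.002,0.01],[0,0,8]],
    [0.05,[0.002,-0.002,0.02],[0,0,11.8]],
    [0.05,[0.002,-0.002,0.03],[0,0,11.8]],
    [0.05,[0.002,-0.002,0.03],[0,0,11.8]],
  ],
)

```text
clock: 7.82
position: [0.5708, -0.0847, 0.2087]
ee_rot: [0.998, 0.056, -0.001, -0.0]
wrist_force: [-0.6, 0.4, -0.6]
width: 0.0498
grasp_force: 0.0
```

Run:
```python
from geo import *
print(go((.5703,-.0873,.155),.0986),r.get_state()["q"][6])
```

```text
([-0.0006, 0.0025, 0.0587], [-0.03, 0.15, 0.75]) -1.4768086104418021
```

play_rows(
  rows=[
    [0.05,[0,0.0025,0.03],[0,0,0.7]],
    [0.05,[0,0.0025,0.055],[0,0,0.7]],
    [0.05,[0,0.0025,0.0585],[0,0,0.7]],
    [0.05,[0,0.0025,0.0585],[0,0,0.7]],
    [0.03,[0,0.0025,0.0585],[0,0,0.7]],
  ],
)

```text
clock: 8.45
position: [0.5721, -0.0873, 0.1524]
ee_rot: [0.999, 0.049, 0.0, 0.0]
wrist_force: [-0.8, -0.2, -0.1]
width: 0.0329
grasp_force: 0.0
```

play_rows(
  rows=[
    [0.005,[0,0,0],[0,0,0]],
    [0.005,[0,0,0],[0,0,0]],
    [0.005,[0,0,0],[0,0,0]],
    [0.005,[0,0,0],[0,0,0]],
  ],
)

```text
clock: 8.95
position: [0.5719, -0.0873, 0.1522]
ee_rot: [0.999, 0.049, 0.0, 0.0]
wrist_force: [-0.7, -0.2, 8.2]
width: 0.0128
grasp_force: 58.8
```

Run:
```python
from geo import *
s=r.get_state();T=R.from_quat(s["ee_rot"]).as_matrix();p=s["position"]
H=np.array([.7096,-.0735]);print(p,np.arctan2(T[1,0],T[0,0]),np.linalg.norm(p[:2]-H),np.arctan2(*(p[:2]-H)[::-1]))
g=(p-.005*T[:,2]);v=g[:2]-H;h0=np.arctan2(T[1,0],T[0,0])
for a in np.arange(1,11)*.077: print(round(a,3),go((*(H+rot(a)@v),g[2]),h0+a))
```

```text
[ 0.57193107 -0.08727784  0.15219589] 0.09806935278357692 0.13835664874713113 -3.0418452515457957
0.077 ([0.0004, 0.0106, 0.0], [0.01, -0.02, -4.41])
0.154 ([0.0017, 0.0212, 0.0], [0.01, -0.02, -8.82])
0.231 ([0.0037, 0.0317, 0.0], [0.01, -0.02, -13.24])
0.308 ([0.0066, 0.0419, 0.0], [0.01, -0.02, -17.65])
0.385 ([0.0102, 0.0519, 0.0], [0.01, -0.02, -22.06])
0.462 ([0.0146, 0.0616, 0.0], [0.01, -0.02, -26.47])
0.539 ([0.0197, 0.071, 0.0], [0.01, -0.02, -30.88])
0.616 ([0.0256, 0.0799, 0.0], [0.01, -0.02, -35.29])
0.693 ([0.0321, 0.0883, 0.0], [0.01, -0.02, -39.71])
0.77 ([0.0392, 0.0963, 0.0], [0.01, -0.02, -44.12])
```

play_rows(
  rows=[
    [0.005,[0.0004,0.0106,0],[0,0,-4.4]],
    [0.005,[0.0017,0.0212,0],[0,0,-8.8]],
    [0.005,[0.0037,0.0317,0],[0,0,-13.2]],
    [0.005,[0.0066,0.0419,0],[0,0,-17.6]],
    [0.005,[0.0102,0.0519,0],[0,0,-22]],
  ],
)

```text
clock: 9.57
position: [0.5873, -0.1377, 0.1522]
ee_rot: [0.971, 0.24, 0.0, -0.0]
wrist_force: [-0.1, 5.1, 6.1]
width: 0.0131
grasp_force: 58.9
```

play_rows(
  rows=[
    [0.005,[0.0004,0.0106,0],[0,0,-4.4]],
    [0.005,[0.0017,0.0212,0],[0,0,-8.8]],
    [0.005,[0.0037,0.0317,0],[0,0,-13.2]],
    [0.005,[0.0066,0.0419,0],[0,0,-17.6]],
    [0.005,[0.0102,0.0519,0],[0,0,-22]],
  ],
)

```text
clock: 10.2
position: [0.6206, -0.1784, 0.1522]
ee_rot: [0.907, 0.421, 0.0, -0.0]
wrist_force: [-1.4, 7.3, 7.8]
width: 0.013
grasp_force: 59.1
```

play_rows(
  rows=[
    [0.005,[0,0,0],[0,0,0]],
    [0.005,[0,0,0],[0,0,0]],
  ],
)

```text
clock: 10.45
position: [0.6207, -0.1785, 0.1522]
ee_rot: [0.908, 0.42, 0.001, -0.0]
wrist_force: [0.8, 4.6, 6.5]
width: 0.0127
grasp_force: 59.1
```

Run:
```python
from geo import *
s=r.get_state();T=R.from_quat(s["ee_rot"]).as_matrix();p=s["position"]
H=np.array([.7096,-.0735]);print(p,"a",np.arctan2(T[1,0],T[0,0])-.0981,np.linalg.norm(p[:2]-H),np.arctan2(*(p[:2]-H)[::-1])+3.0418,s["q"][6])
c=r.read_camera("top");cv2.imwrite("pics/t3.png",cv2.resize(c["frame"][140:260,165:325],None,fx=5,fy=5)[:,:,::-1])
```

```text
[ 0.62067705 -0.17849186  0.15222035] a 0.7688508931660016 0.13758845140371315 0.7682824316959569 -0.7060075559552014
```

play_rows(
  rows=[
    [0.05,[0,0,0],[0,0,0]],
    [0.05,[0,0,0],[0,0,0]],
    [0.05,[0,0,0],[0,0,0]],
    [0.05,[0,0,-0.04],[0,0,0]],
    [0.05,[0,0,-0.09],[0,0,0]],
  ],
)

```text
clock: 11.12
position: [0.6194, -0.1792, 0.2415]
ee_rot: [0.908, 0.419, -0.001, -0.001]
wrist_force: [0.3, -0.6, 0.1]
width: 0.05
grasp_force: 0.0
```

play_rows(
  rows=[
    [0.05,[-0.18,0.02,-0.01],[0,0,0]],
    [0.05,[-0.18,0.02,-0.01],[0,0,0]],
    [0.05,[-0.18,0.02,-0.01],[0,0,0]],
    [0.05,[-0.18,0.02,-0.01],[0,0,0]],
  ],
)

```text
clock: 11.62
position: [0.5155, -0.3338, 0.2516]
ee_rot: [0.909, 0.416, -0.001, 0.0]
wrist_force: [0.4, 0.3, 0.5]
width: 0.0503
grasp_force: 0.0
```

Run:
```python
from geo import *
c=r.read_camera("top");cv2.imwrite("pics/t4.png",cv2.resize(c["frame"][140:260,165:325],None,fx=5,fy=5,interpolation=cv2.INTER_CUBIC)[:,:,::-1])
m=stay(c,roi=(165,165,320,250));cs,h=cv2.findContours(m,cv2.RETR_CCOMP,cv2.CHAIN_APPROX_NONE)
for q in cs:
    if len(q)>3: a=cv2.minAreaRect(q);print(np.round(a[0],1),np.round(a[1],1),np.round(cast(c,a[0],.047),4))
```

```text
[264.3 213.5] [ 17.5 110.4] [ 0.6063 -0.0204  0.047 ]
[242.  219.1] [2.9 6.1] [0.593  0.0367 0.047 ]
[239.  217.5] [2.1 2.1] [0.5973 0.0443 0.047 ]
[260.8 211.3] [5.7 4.9] [ 0.6123 -0.0115  0.047 ]
[249.5 211.5] [5. 5.] [0.6122 0.0173 0.047 ]
[238.5 211.5] [5. 5.] [0.6127 0.0454 0.047 ]
[272.5 211. ] [4.9 4.9] [ 0.6124 -0.0416  0.047 ]
```

View pics/t4.png

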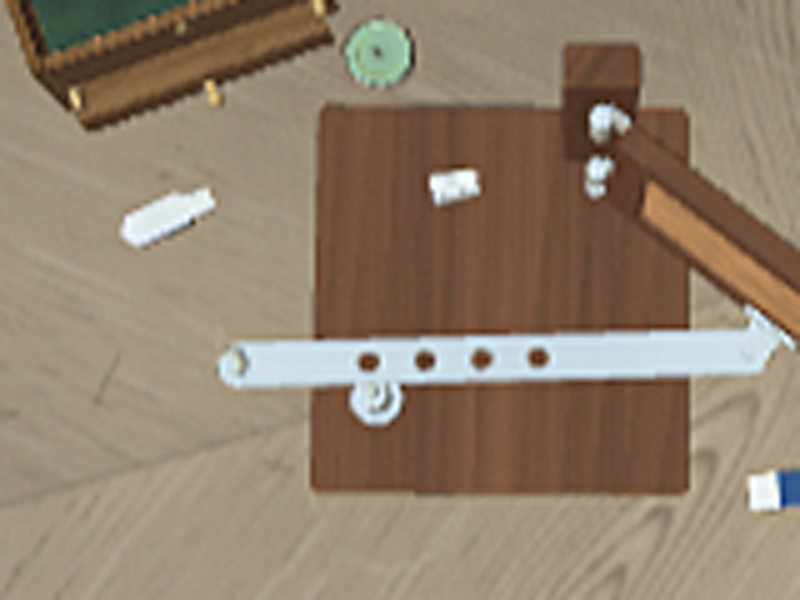

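The stay rests against the pin on its hinge side, with the end hole at (238.5,211.5) and the pin at about (240,218). So only a small swing is needed.

Run:
```python
from geo import *
c=r.read_camera("top")
for x,y,z in((379,393,.053),(376,401,.012),(376,401,.018)):print(cast(c,(165+(x+.5)/5-.5,140+(y+.5)/5-.5),z))
print(go((.6129,.0884,.25),1.567),r.get_state()["q"][6])
```

```text
[0.59467567 0.04019683 0.053     ]
[0.59530297 0.04528207 0.012     ]
[0.59461758 0.044765   0.018     ]
([0.3792, -0.1992, 0.0065], [-0.03, -0.01, -40.24]) -0.38135084866721547
```

play_rows(
  rows=[
    [0.05,[0.38,-0.2,0],[0,0,-40.2]],
    [0.05,[0.38,-0.2,0],[0,0,-40.2]],
    [0.05,[0.38,-0.2,0],[0,0,-40.2]],
    [0.05,[0.38,-0.2,0],[0,0,-40.2]],
    [0.05,[0.38,-0.2,0],[0,0,-40.2]],
  ],
)

```text
clock: 12.35
position: [0.5872, -0.0208, 0.2513]
ee_rot: [0.707, 0.707, 0.0, -0.0]
wrist_force: [1.5, -1.3, -0.4]
width: 0.0503
grasp_force: 0.0
```

Run:
```python
from geo import *
print(go((.6129,.0884,.25),1.567),r.get_state()["q"][6])
```

```text
([0.1091, 0.0258, 0.0064], [-0.03, -0.05, 0.26]) -0.31178039461318013
```

play_rows(
  rows=[
    [0.05,[0.105,0.025,0],[0,0,0]],
    [0.05,[0.105,0.025,0.02],[0,0,0]],
    [0.05,[0.105,0.025,0.08],[0,0,0]],
    [0.05,[0.105,0.025,0.12],[0,0,0]],
    [0.05,[0.105,0.025,0.12],[0,0,0]],
  ],
)

```text
clock: 12.98
position: [0.6105, 0.0821, 0.129]
ee_rot: [0.707, 0.707, -0.002, -0.002]
wrist_force: [-0.6, -0.2, 0.5]
width: 0.0498
grasp_force: 0.0
```

Run:
```python
from geo import *
print(go((.6129,.0884,.0445),1.567),r.get_state()["q"][6])
```

```text
([0.0063, 0.0029, 0.0895], [-0.31, -0.0, 0.16]) -0.5592872372785932
```

play_rows(
  rows=[
    [0.05,[0.005,0.002,0.03],[0,0,0]],
    [0.05,[0.005,0.002,0.06],[0,0,0]],
    [0.05,[0.005,0.002,0.08],[0,0,0]],
    [0.05,[0.005,0.002,0.089],[0,0,0]],
    [0.05,[0.005,0.002,0.089],[0,0,0]],
  ],
)

```text
clock: 13.6
position: [0.6144, 0.0858, 0.0428]
ee_rot: [0.708, 0.706, -0.0, -0.0]
wrist_force: [0.0, 0.5, -0.3]
width: 0.0502
grasp_force: 0.0
```

Run:
```python
from geo import *
print(go((.6129,.0884,.0445),1.567))
```

```text
([0.0025, -0.0015, 0.0033], [-0.02, -0.02, 0.02])
```

play_rows(
  rows=[
    [0.05,[0.0025,-0.0015,0.003],[0,0,0]],
    [0.05,[0.0025,-0.0015,0.003],[0,0,0]],
    [0.01,[0.0025,-0.0015,0.003],[0,0,0]],
    [0.01,[0.0025,-0.0015,0.003],[0,0,0]],
    [0.01,[0.0025,-0.0015,0.003],[0,0,0]],
  ],
)

```text
clock: 14.22
position: [0.6129, 0.0881, 0.0396]
ee_rot: [0.708, 0.706, -0.0, -0.0]
wrist_force: [-1.5, -0.4, 4.2]
width: 0.0204
grasp_force: 58.5
```

Run:
```python
from geo import *
s=r.get_state();T=R.from_quat(s["ee_rot"]).as_matrix();g=s["position"]-.005*T[:,2];th0=1.567
print(g,s["width"],s["grasp_force"]);piv=g[:2]-.238*np.array([np.cos(th0),np.sin(th0)]);print(piv)
P=np.array([.5968,.0442]);th1=np.arctan2(*(P-piv)[::-1]);print(th1-th0,np.linalg.norm(P-piv))
def tail(th,tau): return (piv[0]+.238*np.cos(tau)*np.cos(th),piv[1]+.238*np.cos(tau)*np.sin(th),g[2]+.238*np.sin(tau))
for th,tau in((th0,.06),(th0,.12),(th1,.12),(th1,.06),(th1,0)):print(go(tail(th,tau),th,tau))
```

```text
[0.61286988 0.08814554 0.04458329] 0.020381624874521307 58.473846316337585
[ 0.61196636 -0.14985274]
0.08179364016552615 0.1946445100221748
([-0.0001, -0.0, -0.0143], [-0.01, 3.43, 0.02])
([-0.0011, -0.0, -0.0285], [-0.01, 6.86, 0.02])
([-0.0019, -0.0194, -0.0285], [0.27, 6.86, -4.66])
([-0.0009, -0.0194, -0.0143], [0.13, 3.42, -4.67])
([-0.0008, -0.0194, 0.0], [-0.01, -0.01, -4.67])
```

play_rows(
  rows=[
    [0.01,[0,0,-0.0143],[0,3.4,0]],
    [0.01,[-0.001,0,-0.0285],[0,6.9,0]],
    [0.01,[-0.0015,-0.0095,-0.0285],[0.1,6.9,-2.3]],
    [0.01,[-0.002,-0.0194,-0.0285],[0.3,6.9,-4.7]],
    [0.01,[-0.002,-0.0194,-0.0285],[0.3,6.9,-4.7]],
  ],
)

```text
clock: 14.85
position: [0.5922, 0.0864, 0.0673]
ee_rot: [0.677, 0.734, 0.04, -0.045]
wrist_force: [0.8, -1.5, 0.1]
width: 0.0202
grasp_force: 58.7
```

Run:
```python
from geo import *
s=r.get_state();T=R.from_quat(s["ee_rot"]).as_matrix();print(s["position"],T[:,0],s["wrist_force"])
c=r.read_camera("side");a=cv2.resize(c["frame"][215:305,230:330],None,fx=6,fy=6,interpolation=cv2.INTER_CUBIC);cv2.imwrite("pics/s5.png",a[:,:,::-1])
c=r.read_camera("top");b=cv2.resize(c["frame"][190:240,215:295],None,fx=10,fy=10,interpolation=cv2.INTER_CUBIC);cv2.imwrite("pics/t5.png",b[:,:,::-1])
```

```text
[0.59215923 0.08635509 0.06726657] [-0.07991296  0.98963247  0.11933776] [ 0.77247362 -1.47480714  0.07990696]
```

View pics/s5.png

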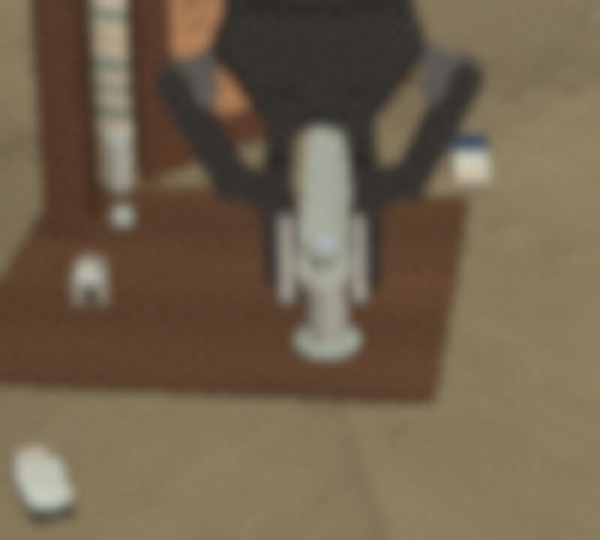

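The side crop shows the raised bar in line with the pillar, both near column 325. I'll lower gently.

play_rows(
  rows=[
    [0.01,[0,0,0.0075],[0,-1.8,0]],
    [0.01,[0,0,0.0145],[0,-3.4,0]],
    [0.01,[0,0,0.02],[0,-4.8,0]],
    [0.01,[0,0,0.02],[0,-4.8,0]],
  ],
)

```text
clock: 15.45
position: [0.5927, 0.0892, 0.0475]
ee_rot: [0.678, 0.735, 0.012, -0.014]
wrist_force: [-2.2, -0.6, -1.2]
width: 0.0206
grasp_force: 58.7
```

Run:
```python
from geo import *
s=r.get_state();T=R.from_quat(s["ee_rot"]).as_matrix();print(s["position"],T[:,0],s["wrist_force"],s["wrist_torque"])
```

```text
[0.59266772 0.08924175 0.04746529] [-0.07969226  0.99615779  0.03631542] [-2.1638429  -0.64177066 -1.23456658] [-0.25279662  0.11177622 -0.09439838]
```

There's no vertical force with the hole about 6 mm above its seat, so the pin is inside it. I'll go the rest of the way down.

play_rows(
  rows=[
    [0.01,[0,0,0.004],[0,-1,0]],
    [0.01,[0,0,0.008],[0,-2,0]],
    [0.01,[0,0,0.008],[0,-2,0]],
    [0.045,[0,0,0.008],[0,-2,0]],
    [0.045,[0,0,0.008],[0,-2,0]],
  ],
)

```text
clock: 16.08
position: [0.5931, 0.089, 0.04]
ee_rot: [0.679, 0.734, 0.0, -0.001]
wrist_force: [0.1, 0.1, 0.0]
width: 0.0449
grasp_force: 0.0
```

play_rows(
  rows=[
    [0.045,[0,0,0],[0,0,0]],
    [0.045,[0,0,0],[0,0,0]],
    [0.045,[0,0,-0.04],[0,0,0]],
    [0.045,[0,0,-0.1],[0,0,0]],
    [0.045,[0,0,-0.16],[0,0,0]],
  ],
)

```text
clock: 16.7
position: [0.5929, 0.0886, 0.2017]
ee_rot: [0.679, 0.734, 0.0, -0.001]
wrist_force: [0.6, -0.2, 0.2]
width: 0.0447
grasp_force: 0.0
```

play_rows(
  rows=[
    [0.045,[0.1,0,-0.05],[0,0,0]],
    [0.045,[0.1,0,-0.05],[0,0,0]],
    [0.045,[0.1,0,-0.05],[0,0,0]],
    [0.045,[0.1,0,-0.05],[0,0,0]],
  ],
)

```text
clock: 17.2
position: [0.5854, 0.1875, 0.2498]
ee_rot: [0.679, 0.734, -0.0, -0.001]
wrist_force: [0.2, -1.1, -0.0]
width: 0.045
grasp_force: 0.0
```

Run:
```python
from geo import *
s=r.get_state();print(s["position"],s["width"])
a=r.read_camera("top")["frame"][150:250,170:330];b=r.read_camera("side")["frame"][205:305,210:370]
f=lambda i:cv2.resize(i,None,fx=4.5,fy=3.0 if 0 else 4.5,interpolation=cv2.INTER_CUBIC)[:,:,::-1]
cv2.imwrite("pics/end.png",cv2.resize(np.hstack([f(a)[:,:,:],f(b)]),(800,250))) 
cv2.imwrite("pics/endtop.png",f(a));cv2.imwrite("pics/endside.png",f(b))
```

```text
[0.58535227 0.187544   0.24977577] 0.04496084763990573
```

View pics/endtop.png

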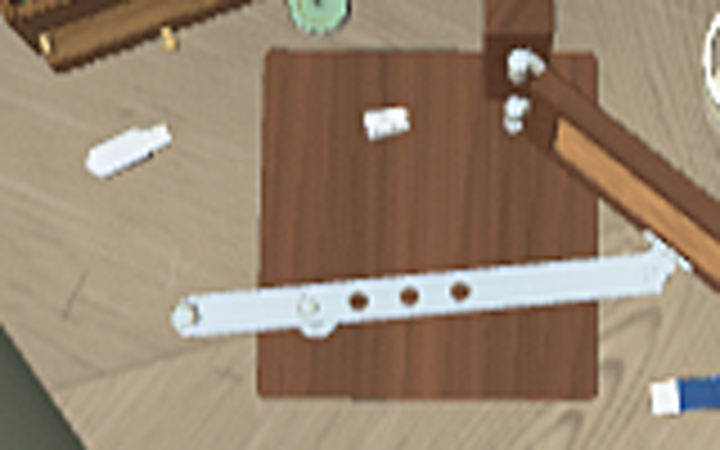

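View pics/endside.png

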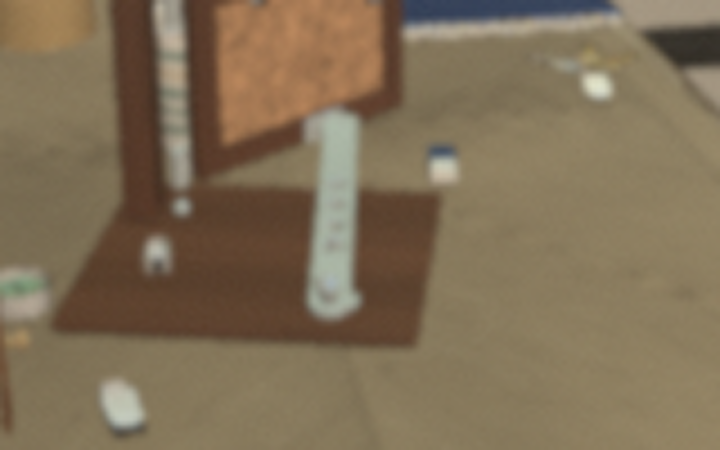

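The top crop shows the pin inside the end hole at (310,306) with the other three holes free. The side crop shows the bar lying level, and nothing else has moved. Time to hand in.

```bash
python3 -c "
from plant import r
print(r.close_job())"
```

```text
the job is handed in; nothing more can be done
None
```

The job is handed in at about 17 s: the end hole sits fully down over the pin with the bar level, the wing was left at about 0.77 rad, and everything is let go; no verdict came back.

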